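Load a Petri dish into the dish reader

TASK

Take the single Petri dish (not the stacked pair) and lay it flat on the open front part of the dish reader's deck. Then slide it along the deck, without lifting it off, in under the hood's lip until it drops flat into the round seat, and let go. Leave the stacked dishes and the label roll where they are.

Things in the scene. Friction and masses are not known exactly. Their poses are not given: they have to be found in the camera images.
- dish_center (a point): centre (half-way up) of the single closed Petri dish: round, clear with beige filling, 59 mm wide at its lid and 56 mm where gripped, 15 mm high (its firm part is 12 mm high), 30 g; starts flat on the bench, standing alone. z points up. The firm 56 mm body reaches from 7 mm below this point to 5 mm above it.
- seat (a point): centre of the mouth of the round seat in the dish reader, level with the deck's top (25 mm above the bench). The seat is 74 mm wide, 7 mm deep, flat-bottomed. x points along the deck into the hood, y across the deck, z up. A dish on the deck has its centre 7 mm above this point; dropped home, level with it. The hood's lip begins at x = +20 mm, a wall closes it at x = +42 mm.
- reader: dish reader, fixed: a low aluminium block 210 x 124 x 25 mm with a white hood over one end; origin under its middle, axes as the seat's (seat at x = +35 mm). Its flat top, the deck, is open without rails from the seat to the block's end. The hood overhangs the far part of the seat with 24 mm of room above the deck, so a dish comes in flat from -x; hood top 44 mm above the deck.
- spare_center (a point): centre of the upper one of two stacked spare Petri dishes, same kind as the single one (set a few mm askew; the stack is 27 mm high, on the bench); leave alone.
- label_roll: upright roll of cream label tape, 52 mm wide, 50 mm high, standing on the bench; origin at the centre of its underside; leave alone.
Not all that is in view belongs to the job. What is shaped like the part that bears dish_center but orange or turquoise is not meant.

How it is judged:
On the way:
1. the dish lies flat on the open deck in front of the seat, touching the deck (its centre 45 to 120 mm before the seat's centre and within 35 mm of the lane's middle) (x of dish_center in the frame of seat between -0.12 and -0.045 m and y of dish_center in the frame of seat between -0.035 and 0.035 m and z of dish_center in the frame of seat below 0.011 m and angle between dish_center's own z axis and vertical below 0.17 rad and contact force between dish and reader above 0.02 N), for 0.1 s.
At the end, for the whole second after the job is handed in: The single dish lies at rest and released in the reader's seat: its centre within 15 mm of the seat's centre seen from above, dropped by at least 4 mm of the seat's 7 mm depth, tilted by less than 0.1 rad (horizontal distance between dish_center and seat below 0.015 m and z of dish_center in the frame of seat below 0.003 m and angle between dish_center's own z axis and vertical below 0.1 rad and linear speed of dish below 0.02 m/s); the robot touches nothing.
It fails at once if the dish is lifted over the seat (its centre within 30 mm of the seat's centre seen from above, yet more than 12 mm above its height on the deck) (horizontal distance between dish_center and seat below 0.03 m and z of dish_center in the frame of seat above 0.019 m).
It fails at once if the stacked dishes are moved by more than 25 mm (distance of spare_center from where it was at the start of the episode above 0.025 m).
It fails at once if the label roll is moved by more than 25 mm (distance of label_roll from where it was at the start of the episode above 0.025 m).
It also fails if it takes over 48 s, if anything falls off the work surface, if the arm or the gripper's body presses on something with over 40 N, if the wrist force passes 120 N, or if a joint passes its speed limit or range.

ROBOT

A 6-joint arm with a two-finger parallel gripper is mounted at the origin on a cart in front of the work surface, level with it; the furniture and walls round the work are solid. World frame = base frame: x ahead of the robot, y to its left, z up, the work surface at z = 0. Lengths are in m, angles in rad, forces in N, time in s.
With the tool pointing down it reaches from about 0.35 to 0.775 m from the base axis. Payload 5.5 kg.
Tool frame: the origin (TCP) lies at the very end of the fingers, on their centre line; the grasp point (between the pads) lies 19 mm behind it (grip_point_offset is the distance from the TCP to the grasp point, in m); z points along the fingers, y is the direction in which the jaws open and shut (so a half turn about z gives the same grasp; the last joint's range is limited). The gripper opens to 85 mm and grips with 20 to 120 N. Pads are 22 mm wide; open, the fingers measure 114 mm over their backs; the gripper's body (76 mm by 85 mm) begins 54 mm behind the grasp point. The pads swing forward as they close: fully open they stand 13 mm farther back than shut.
Start: joints at [1.155, 0.313, 0.046, 1.304, 0, 1.431], TCP at [0.157, 0.553, 0.231] pointing down, gripper open.
Joint ranges: [-2.76, 2.76], [-0.86, 1.69], [-1.03, 1.26], [-2.2, 2.34], [-1.47, 1.5], [-3.14, 3.14]. Speed limits (rad/s): [2.57, 2.57, 3.14, 3.14, 3.14, 3.14].

INTERFACE

Orientations are given as a unit quaternion [w, x, y, z].
In Python, from workcell import * gives the robot as it stands.
- The arm moves only by the shell command python3 -m crank 'ROWS' [OPENING] [FORCE]. ROWS is a JSON object of lists of equal length, an entry for each row: "travel": the shift along the tool's x, y, z in units of 40 mm (1.0 is 40 mm), a list of three; "turn": the turn about the tool's z in rad. In form: {"travel": [[x, y, z], ...], "turn": [turn, ...]}. A call has 1 to 5 rows; each row is the pose to reach, as a shift and turn from the pose commanded when the call began, along the tool's axes at that moment; what a row does not reach only later rows make up. A row lasts 1/12 s, in which the tool goes at most 41.7 mm and 7.16 degrees, less where a joint would pass 70% of its speed; a pose out of reach is approached as far as the arm can. A call with a gripper value outside its range is refused whole. OPENING is the finger opening in mm, from 0 to 85.4, set as the call begins (- or left out, the last holds). The fingers move at their own pace and stop on an object; FORCE is the grip in N (left out, the last holds). Time passes only in rows, so rows that repeat a pose let the fingers close. It gives the time, the measured TCP pose, the force and the opening at its end, in the units of the state.
- get_state(): the state, without advancing time (a new reading comes with each control period).
- read_camera(name): name is "side" or "top" or "wrist"; returns a dict with "image" (420x560x3 uint8, red, green, blue), "K" (3x3 intrinsics, pixels), "R" (3x3) and "t" (3): a world point X has camera coordinates R X + t. Camera axes: x right, y down, z forward; pixel columns grow to the right and rows downward; lengths in m; the calibration is good to about 2 mm. A picture is of the moment at which its call begins. There is no depth.
- hand_in(): hands the job in, once; it reports no verdict.
The state is a dict: "clock": time; "joint_pos": joint angles; "qvel": joint speeds; "tau": joint torques, N m; "tcp_pos": TCP position; "orientation": TCP orientation; "wrist_force": force on the tool from outside, world axes, zero at the start; "ft_torque": the same for the moment, N m; "finger_gap": finger opening in m.
Only numpy, scipy, OpenCV 4.12 (cv2) and the standard library are available. Lean on these libraries where they do the work, as an engineer would, in place of code of your own. Each camera call takes 0.05 s, during which the arm holds its last target. There are 200 camera calls.

## Working session

There is one attempt and no reset: what is moved stays moved. The work goes in short steps, Python scripts to look and compute and a shell command to move; the robot and the scene stay as the last step left them, time stands still between calls to the robot, and variables do not carry over. Pictures are saved under pics/ and viewed, about 8 in all and at most 12, crops included, and the job is handed in when it is done.

```bash
mkdir -p pics; ls
python3 - <<'E'
from workcell import *
import cv2,numpy as np
s=get_state();print({k:np.round(v,3).tolist() for k,v in s.items()})
for n in("top","side"):
    c=read_camera(n);cv2.imwrite(f"pics/{n}0.png",c["image"][:,:,::-1]);print(n,c["K"].tolist(),np.round(c["R"],4).tolist(),np.round(c["t"],4).tolist())
E
```

```text
pics
{'clock': 0.0, 'joint_pos': [1.155, 0.314, 0.045, 1.304, 0.0, 1.431], 'qvel': [-0.0, -0.002, 0.0, -0.0, 0.0, -0.001], 'tau': [-0.001, -48.063, 29.853, 0.02, -0.0, 0.0], 'tcp_pos': [0.156, 0.553, 0.23], 'orientation': [-0.0, 0.137, 0.991, -0.001], 'wrist_force': [0.758, 1.112, 0.717], 'ft_torque': [-0.001, -0.051, -0.02], 'finger_gap': 0.085}
top [[503.6824776411505, 0.0, 286.2282191153563], [0.0, 503.6824776411505, 215.20964880738165], [0.0, 0.0, 1.0]] [[0.0608, -0.9981, 0.0044], [-0.9771, -0.0605, -0.2039], [0.2038, 0.0081, -0.979]] [0.0975, 0.567, 0.8467]
side [[444.2721564484263, 0.0, 284.0896137569753], [0.0, 444.2721564484263, 206.18610943739714], [0.0, 0.0, 1.0]] [[-0.4614, -0.8872, 0.0054], [-0.579, 0.2964, -0.7596], [0.6723, -0.3536, -0.6504]] [0.3472, 0.3114, 0.5925]
```

View pics/top0.png

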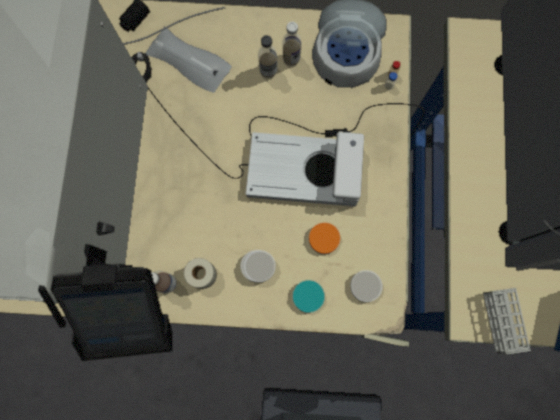

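View pics/side0.png

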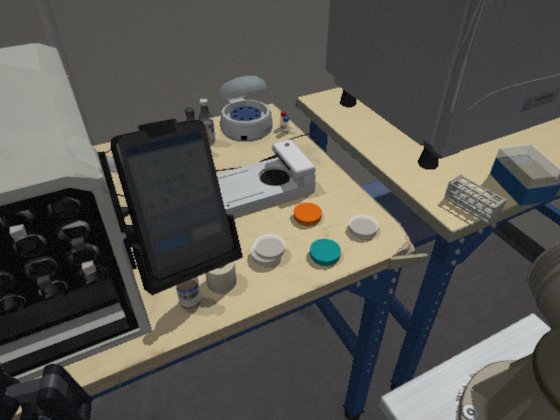

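```bash
cat > h.py <<'E'
from workcell import *
import cv2,numpy as np
def ray(c,u,v):
    d=np.linalg.inv(c["K"])@np.array([u,v,1.]);return -c["R"].T@c["t"],c["R"].T@d
def plane(c,u,v,z):
    o,d=ray(c,u,v);return o+d*(z-o[2])/d[2]
def tri(c1,p1,c2,p2):
    o1,d1=ray(c1,*p1);o2,d2=ray(c2,*p2)
    A=np.stack([d1,-d2],1);s=np.linalg.lstsq(A,o2-o1,rcond=None)[0]
    a,b=o1+s[0]*d1,o2+s[1]*d2;return (a+b)/2,np.linalg.norm(a-b)
def proj(c,X):
    p=c["K"]@(c["R"]@np.asarray(X)+c["t"]);return p[:2]/p[2]
E
python3 - <<'E'
from h import *
np.set_printoptions(precision=4,suppress=True)
T=read_camera("top");S=read_camera("side")
def blobs(c,lo,hi,name,amin,amax,box):
    hsv=cv2.cvtColor(c["image"],cv2.COLOR_RGB2HSV);m=cv2.inRange(hsv,lo,hi)
    k=np.zeros_like(m);x0,y0,x1,y1=box;k[y0:y1,x0:x1]=m[y0:y1,x0:x1]
    k=cv2.morphologyEx(k,cv2.MORPH_OPEN,np.ones((3,3)))
    for q in cv2.findContours(k,cv2.RETR_EXTERNAL,cv2.CHAIN_APPROX_NONE)[0]:
        if amin<cv2.contourArea(q)<amax:
            e=cv2.fitEllipse(q);print(name,np.round(e[0],1),np.round(e[1],1),cv2.contourArea(q), "z15",plane(c,*e[0],.015),"z25",plane(c,*e[0],.025), np.round(cv2.minAreaRect(q),1) if 0 else cv2.boundingRect(q), cv2.boxPoints(cv2.minAreaRect(q)).round(1).tolist())
for p in [(258,266),(366,287),(300,150),(322,169),(270,165),(300,260)]: print(p,cv2.cvtColor(T["image"],cv2.COLOR_RGB2HSV)[p[1],p[0]])
blobs(T,(0,0,100),(179,60,255),"white",300,20000,(180,120,410,320))
blobs(T,(0,0,0),(179,255,45),"dark",300,3000,(290,140,345,200))
for z,p in((.0,"bench"),): print(p,plane(T,366,287,.01))
for a,b in(((55,300),(130,285)),((170,348),(240,245)),((100,275),(160,127)),((78,355),(140,285)),((155,268),(205,122))): print("tablet?",tri(T,a,S,b))
a=cv2.resize(T["image"][120:315,180:400],None,fx=3,fy=3,interpolation=2)
cv2.imwrite("pics/crop1.png",a[:,:,::-1])
b=cv2.resize(S["image"][180:280,230:400],None,fx=3.8,fy=3.8,interpolation=2)
cv2.imwrite("pics/crop2.png",b[:,:,::-1])
E
```

```text
(258, 266) [ 27  17 149]
(366, 287) [ 21  17 149]
(300, 150) [ 75   8 186]
(322, 169) [84 85 15]
(270, 165) [ 70   8 182]
(300, 260) [ 23  63 181]
white [366.1 285.3] [33.5 34.3] 897.0 z15 [ 0.4469 -0.0217  0.015 ] z25 [ 0.4462 -0.0201  0.025 ] (349, 268, 35, 35) [[344.3999938964844, 295.79998779296875], [355.0, 264.0], [387.70001220703125, 274.8999938964844], [377.1000061035156, 306.70001220703125]]
white [198.5 272. ] [29.2 32.6] 741.0 z15 [0.4525 0.287  0.015 ] z25 [0.4516 0.2852 0.025 ] (183, 257, 34, 31) [[176.0, 270.0], [202.1999969482422, 250.3000030517578], [220.1999969482422, 274.29998779296875], [194.0, 294.0]]
white [257.6 265.5] [33.6 37.4] 983.5 z15 [0.4711 0.1794 0.015 ] z25 [0.4701 0.1788 0.025 ] (239, 249, 38, 34) [[239.0, 249.0], [276.0, 249.0], [276.0, 282.0], [239.0, 282.0]]
white [305.4 165.3] [ 73.6 142. ] 7334.5 z15 [0.6691 0.1015 0.015 ] z25 [0.6659 0.1018 0.025 ] (245, 130, 120, 72) [[244.6999969482422, 199.39999389648438], [246.0, 129.89999389648438], [364.3999938964844, 132.10000610351562], [363.1000061035156, 201.60000610351562]]
dark [320.5 169.6] [28.3 32.2] 699.0 z15 [0.6623 0.0722 0.015 ] z25 [0.6592 0.0728 0.025 ] (306, 154, 28, 32) [[306.0, 154.0], [333.0, 154.0], [333.0, 185.0], [306.0, 185.0]]
bench [ 0.4443 -0.0224  0.01  ]
tablet? (array([0.3748, 0.4484, 0.172 ]), np.float64(0.04615171543012697))
tablet? (array([0.3277, 0.2852, 0.2046]), np.float64(0.003076379803650727))
tablet? (array([0.4139, 0.3428, 0.3507]), np.float64(0.0007091225829003719))
tablet? (array([0.3118, 0.4143, 0.2123]), np.float64(0.009300127224835595))
tablet? (array([0.4275, 0.2839, 0.335 ]), np.float64(0.00012532422083352715))
```

View pics/crop1.png

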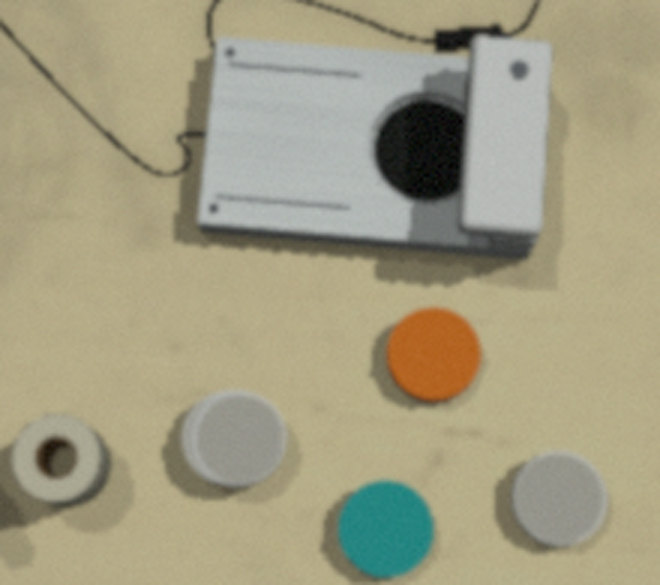

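View pics/crop2.png

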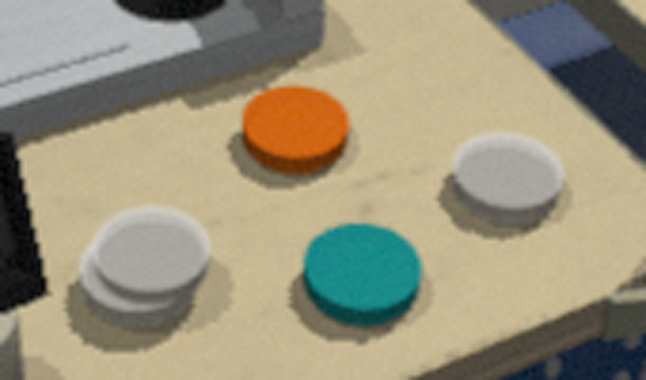

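Candidates in the top view are the white pair at (258,266), where the askew lower rim is visible, the white single at (366,286), an orange decoy at (324,238) and a turquoise decoy at (309,296). The crops confirm that the lone white dish at (366,286) is the right one. The label roll is at (199,272). The seat is the dark disc at about (321,169), and the open deck lies to its left. A tablet hangs between the start pose and the dish, so I'll go over it.

```bash
python3 - <<'E'
from h import *
np.set_printoptions(precision=4,suppress=True)
T=read_camera("top")
f=lambda x,y,z:plane(T,180+x/3-.33,120+y/3-.33,z)
A,B=f(218,38,.025),f(198,226,.025);C,D=f(410,52,.025),f(410,242,.025)
print("deck corners",A,B,np.linalg.norm(A-B),C,D)
H=[f(*p,.069) for p in((472,36),(550,42),(540,236),(460,230))];print("hood",H)
v=(C-A)/np.linalg.norm(C-A)+(D-B)/np.linalg.norm(D-B);print("dir edges",np.arctan2(v[1],v[0]))
w=A-B;print("dir from end",np.arctan2(w[1],w[0])-np.pi/2)
h=H[0]-H[3];print("hood dir",np.arctan2(h[1],h[0])-np.pi/2)
th=np.arctan2(v[1],v[0]);e=np.array([np.cos(th),np.sin(th),0])
print("seat est",(A+B)/2+.14*e,"from hood lip",(H[0]+H[3])/2-.02*e,"seat rim edges",f(375,148,.025)+.037*e,(f(428,93,.025)+f(428,202,.025))/2)
print("dish",f(559,499,.013))
E
python3 -m crank '{"travel":[[0,0,-1],[0,0,-2],[0,0,-3],[0,0,-4],[0,0,-5]],"turn":[0,0,0,0,0]}'
```

```text
deck corners [0.7258 0.2075 0.025 ] [0.6008 0.2107 0.025 ] 0.12502752461344713 [0.724  0.0838 0.025 ] [0.5988 0.0777 0.025 ]
hood [array([0.7201, 0.0483, 0.069 ]), array([0.7192, 0.0004, 0.069 ]), array([0.5965, 0.0027, 0.069 ]), array([0.5973, 0.0505, 0.069 ])]
dir edges -1.58573546071815
dir from end -1.5965224935904772
hood dir -1.5888102157124322
seat est [0.6612 0.0691 0.025 ] from hood lip [0.659  0.0694 0.069 ] seat rim edges [0.658  0.0658 0.025 ] [0.6612 0.0693 0.025 ]
dish [ 0.4459 -0.0218  0.013 ]
clock: 0.67
tcp_pos: [0.1563, 0.5527, 0.4334]
orientation: [0.0, 0.137, 0.991, 0.0]
wrist_force: [0.7, 2.4, 0.8]
finger_gap: 0.0854
```

```bash
python3 -m crank '{"travel":[[-0.5,-0.8,0],[-1,-1.6,0],[-1.4,-2.5,0],[-1.9,-3.3,0],[-2.3,-4.1,0]],"turn":[0,0,0,0,0]}'
python3 -m crank '{"travel":[[-0.9,-0.5,0],[-1.8,-1,0],[-2.7,-1.4,0],[-3.6,-1.9,0],[-4.5,-2.3,0]],"turn":[0,0,0,0,0]}'
```

```text
clock: 1.08
tcp_pos: [0.2007, 0.3689, 0.4311]
orientation: [0.0, 0.137, 0.991, 0.0]
wrist_force: [0.2, 0.9, 0.3]
finger_gap: 0.0854
clock: 1.5
tcp_pos: [0.3492, 0.231, 0.4317]
orientation: [0.0, 0.137, 0.991, 0.0]
wrist_force: [-0.1, 1.7, 0.6]
finger_gap: 0.0852
```

```bash
python3 -m crank '{"travel":[[-0.4,-0.6,0],[-0.8,-1.2,0],[-1.2,-1.8,0],[-1.7,-2.4,0],[-2.1,-3,0]],"turn":[0.12,0.24,0.36,0.48,0.6]}'
python3 -m crank '{"travel":[[0,0,0.3],[0,0,0.6],[0,0,1],[0,0,1.3],[0,0,1.6]],"turn":[0.12,0.24,0.36,0.48,0.6]}'
python3 -m crank '{"travel":[[0,0,0.5],[0,0,1]],"turn":[0.11,0.11]}'
```

```text
clock: 1.92
tcp_pos: [0.3973, 0.093, 0.4313]
orientation: [0.0, 0.427, 0.904, 0.0]
wrist_force: [1.1, 0.0, 0.2]
finger_gap: 0.0855
clock: 2.33
tcp_pos: [0.3966, 0.0943, 0.3665]
orientation: [-0.0, 0.675, 0.738, -0.0]
wrist_force: [-0.8, 1.0, 0.2]
finger_gap: 0.0854
clock: 2.5
tcp_pos: [0.3969, 0.0945, 0.3268]
orientation: [0.0, 0.714, 0.7, 0.0]
wrist_force: [0.7, 0.3, -0.8]
finger_gap: 0.0855
```

```bash
python3 -m crank '{"travel":[[-0.7,0.3,0.5],[-1.4,0.6,1],[-2.1,0.9,1.5],[-2.8,1.2,2],[-2.9,1.3,2.7]],"turn":[0,0,0,0,0]}'
python3 -m crank '{"travel":[[0,0,1],[0,0,2],[0,0,2.4],[0,0,2.4]],"turn":[0,0,0,0]}'
python3 - <<'E'
from h import *
np.set_printoptions(precision=4,suppress=True)
W=read_camera("wrist");I=W["image"];print(W["R"],W["t"],get_state()["joint_pos"])
hsv=cv2.cvtColor(I,cv2.COLOR_RGB2HSV);m=cv2.inRange(hsv,(0,0,90),(179,42,255));m=cv2.morphologyEx(m,cv2.MORPH_OPEN,np.ones((5,5)))
for q in cv2.findContours(m,0,1)[0]:
    if cv2.contourArea(q)>3000:
        e=cv2.fitEllipse(q);print(np.round(e[0]),np.round(e[1]),cv2.contourArea(q),plane(W,*e[0],.013))
for z in (0,.015): print(proj(W,[.446,-.022,z]))
cv2.imwrite("pics/w1.png",I[:,:,::-1])
E
```

```text
clock: 2.92
tcp_pos: [0.4495, -0.0259, 0.2195]
orientation: [0.002, 0.714, 0.701, 0.001]
wrist_force: [2.0, -0.3, -0.6]
finger_gap: 0.0855
clock: 3.25
tcp_pos: [0.4433, -0.0215, 0.1191]
orientation: [-0.004, 0.713, 0.702, -0.002]
wrist_force: [-0.8, -0.0, -0.3]
finger_gap: 0.0855
[[ 0.9998 -0.0164 -0.0086]
 [-0.0135 -0.9622  0.2721]
 [-0.0127 -0.272  -0.9622]] [-0.4432 -0.0191  0.2699] [-0.2296  0.1369 -0.4609  0.9777  0.0001  1.3565]
[283. 202.] [72. 73.] 4105.5 [ 0.4481 -0.0185  0.013 ]
[533.  55.] [ 43. 143.] 4392.5 [0.6222 0.0847 0.013 ]
[279.8167 202.5056]
[279.8623 207.4627]
```

View pics/w1.png

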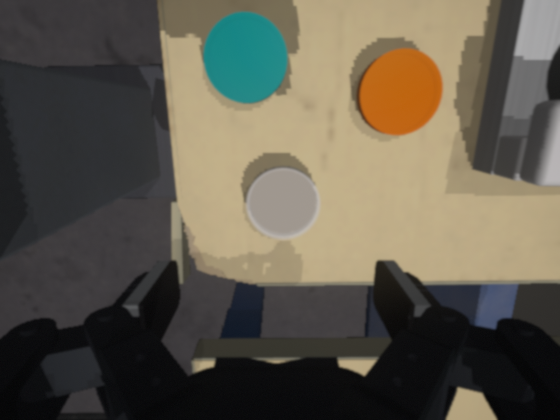

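The wrist view shows the single dish at (283,202), between the jaws in x. Turquoise is at (246,57) and orange at (400,91). The top and wrist estimates agree to about 3 mm, so the dish is at about (0.447, -0.020).

```bash
python3 -m crank '{"travel":[[0,0,0.5],[0,0,1],[0,0,1.5],[0,0,2],[0,0,2]],"turn":[0,0,0,0,0]}'
python3 -m crank '{"travel":[[0,0,0],[0,0,0]],"turn":[0,0]}'
```

```text
clock: 3.72
tcp_pos: [0.4464, -0.0219, 0.0423]
orientation: [-0.001, 0.712, 0.702, -0.0]
wrist_force: [-1.0, -0.0, -0.3]
finger_gap: 0.0851
clock: 3.88
tcp_pos: [0.4487, -0.0225, 0.0453]
orientation: [0.001, 0.712, 0.702, 0.001]
wrist_force: [-0.2, -0.3, 0.5]
finger_gap: 0.0855
```

```bash
python3 -m crank '{"travel":[[0.05,-0.03,0.3],[0.05,-0.03,0.6],[0.05,-0.03,0.8],[0.05,-0.03,0.9],[0.05,-0.03,0.9]],"turn":[0,0,0,0,0]}'
python3 -m crank '{"travel":[[0,0,0],[0,0,0.05],[0,0,0.1],[0,0,0.1],[0,0,0.1]],"turn":[0,0,0,0,0]}'
python3 - <<'E'
from h import *
W=read_camera("wrist");S=read_camera("side")
cv2.imwrite("pics/w2.png",np.hstack([W["image"][150:420,130:430],cv2.resize(S["image"][170:260,310:410],(300,270),interpolation=2)])[:,:,::-1])
E
```

```text
clock: 4.3
tcp_pos: [0.4461, -0.0202, 0.0075]
orientation: [0.0, 0.712, 0.702, 0.0]
wrist_force: [0.2, 0.0, 0.3]
finger_gap: 0.0851
clock: 4.72
tcp_pos: [0.4458, -0.0202, 0.0033]
orientation: [-0.0, 0.712, 0.702, 0.0]
wrist_force: [-0.1, 0.2, -0.1]
finger_gap: 0.0854
```

View pics/w2.png

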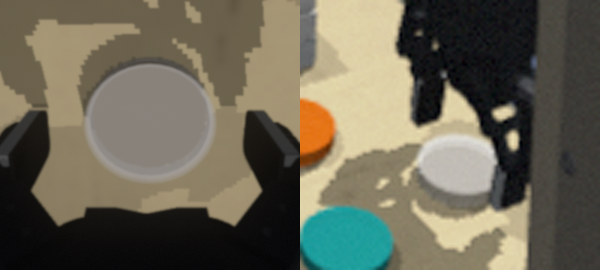

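```bash
python3 -m crank '{"travel":[[0,0,0],[0,0,0],[0,0,0],[0,0,0.05],[0,0,0.1]],"turn":[0,0,0,0,0]}' 64 25
python3 -m crank '{"travel":[[0,0,0.03],[0,0,0.06],[0,0,0.06]],"turn":[0,0,0]}'
```

```text
clock: 5.23
tcp_pos: [0.446, -0.0202, -0.0008]
orientation: [0.0, 0.712, 0.702, 0.0]
wrist_force: [0.2, 0.3, -0.5]
finger_gap: 0.0641
clock: 5.48
tcp_pos: [0.4455, -0.0201, -0.0035]
orientation: [-0.0, 0.712, 0.702, -0.0]
wrist_force: [0.2, -0.2, 0.2]
finger_gap: 0.0641
```

```bash
python3 -m crank '{"travel":[[0,0,0],[0,0,0],[0,0,0],[0,0,0],[0,0,0]],"turn":[0,0,0,0,0]}' 50 25
python3 - <<'E'
from h import *
W=read_camera("wrist");S=read_camera("side")
cv2.imwrite("pics/w3.png",np.hstack([W["image"][150:420,130:430],cv2.resize(S["image"][170:260,310:410],(300,270),interpolation=2)])[:,:,::-1])
E
```

```text
clock: 5.9
tcp_pos: [0.4458, -0.0201, -0.0029]
orientation: [0.0, 0.712, 0.702, 0.0]
wrist_force: [-0.4, 1.3, 5.8]
finger_gap: 0.0543
```

View pics/w3.png

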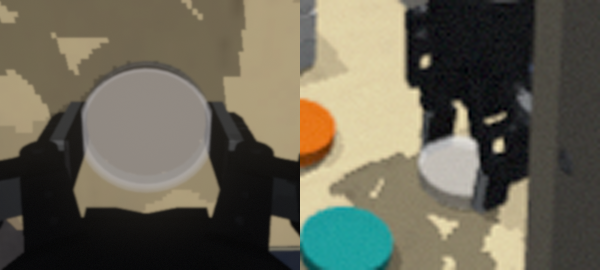

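The jaws have closed on the dish with a gap of 54 mm. I'll lift a little and check the hold.

```bash
python3 -m crank '{"travel":[[0,0,-0.2],[0,0,-0.5],[0,0,-1],[0,0,-1.5],[0,0,-1.5]],"turn":[0,0,0,0,0]}'
python3 -m crank '{"travel":[[0,0,0],[0,0,0]],"turn":[0,0]}'
python3 - <<'E'
from h import *
W=read_camera("wrist");S=read_camera("side")
cv2.imwrite("pics/w4.png",np.hstack([W["image"][150:420,130:430],cv2.resize(S["image"][150:258,300:420],(300,270),interpolation=2)])[:,:,::-1])
E
```

```text
clock: 6.42
tcp_pos: [0.4485, -0.0208, 0.0603]
orientation: [0.002, 0.712, 0.702, 0.002]
wrist_force: [0.8, -0.4, -0.9]
finger_gap: 0.0544
clock: 6.58
tcp_pos: [0.4457, -0.0201, 0.0567]
orientation: [-0.0, 0.712, 0.702, 0.0]
wrist_force: [-0.4, -0.2, 0.3]
finger_gap: 0.0542
```

View pics/w4.png

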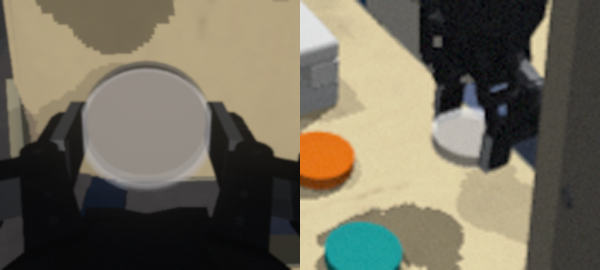

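```bash
python3 -m crank '{"travel":[[0,0,-0.8],[0.5,0,-1.6],[1.2,0,-2],[2,0,-2],[2.9,0,-2]],"turn":[0,0,0,0,0]}'
python3 -m crank '{"travel":[[0.8,0.3,0],[1.2,1,0],[1.4,1.9,0],[1.4,2.8,0],[1.4,3.7,0]],"turn":[0,0,0,0,0]}'
python3 -m crank '{"travel":[[0,0.8,0],[0,1.5,0],[0,1.6,0],[0,1.6,0],[0,1.6,0]],"turn":[0,0,0,0,0]}'
python3 - <<'E'
from h import *
s=get_state();print(s["tcp_pos"],s["orientation"],s["joint_pos"])
W=read_camera("wrist");z=s["tcp_pos"][2]+.018
hsv=cv2.cvtColor(W["image"],cv2.COLOR_RGB2HSV)
print("dish circle centre ~",plane(W,276,277,z))
cv2.imwrite("pics/w5.png",W["image"][:,:,::-1])
E
```

```text
clock: 7.1
tcp_pos: [0.4483, 0.0963, 0.1375]
orientation: [0.001, 0.713, 0.701, 0.001]
wrist_force: [1.3, 0.3, -0.7]
finger_gap: 0.0542
clock: 7.52
tcp_pos: [0.597, 0.1507, 0.1355]
orientation: [-0.001, 0.712, 0.703, -0.001]
wrist_force: [1.2, -0.0, 0.6]
finger_gap: 0.0542
clock: 7.93
tcp_pos: [0.6591, 0.1485, 0.1352]
orientation: [-0.001, 0.712, 0.702, -0.001]
wrist_force: [-0.6, 0.6, -0.8]
finger_gap: 0.0546
[0.65905821 0.14849273 0.13516274] [-0.00118522  0.71243544  0.70173539 -0.00133607] [1.02833696e-01 5.50484815e-01 1.73017221e-01 1.19689617e+00
 1.80814702e-04 1.68876203e+00]
dish circle centre ~ [0.6597628  0.15247723 0.15316274]
```

View pics/w5.png

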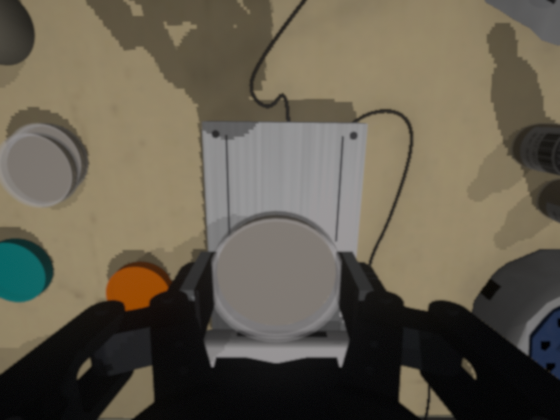

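The dish is held level over the open deck, with its lid circle at (276,277) and the deck between columns 205 and 362. I'll lower it now, slowly for the last part.

```bash
python3 -m crank '{"travel":[[0,0,0.7],[0,0,1.4],[0,0,2],[0,0,2.4],[0,0,2.6]],"turn":[0,0,0,0,0]}'
python3 -m crank '{"travel":[[0,0,0],[0,0,0.05],[0,0,0.1],[0,0,0.15],[0,0,0.15]],"turn":[0,0,0,0,0]}'
```

```text
clock: 8.4
tcp_pos: [0.6569, 0.1486, 0.0304]
orientation: [-0.002, 0.712, 0.702, -0.002]
wrist_force: [-0.6, 0.6, -0.7]
finger_gap: 0.0544
clock: 8.82
tcp_pos: [0.661, 0.1487, 0.0278]
orientation: [0.0, 0.712, 0.702, 0.001]
wrist_force: [-0.3, -0.1, -0.0]
finger_gap: 0.0544
```

```bash
python3 -m crank '{"travel":[[0,0,0.03],[0,0,0.06],[0,0,0.06],[0,0,0.06]],"turn":[0,0,0,0]}'
python3 -m crank '{"travel":[[0,0,0.03],[0,0,0.06],[0,0,0.06],[0,0,0.06]],"turn":[0,0,0,0]}'
```

```text
clock: 9.15
tcp_pos: [0.6604, 0.1486, 0.0245]
orientation: [-0.0, 0.712, 0.702, -0.0]
wrist_force: [0.2, 0.4, -0.4]
finger_gap: 0.0543
clock: 9.48
tcp_pos: [0.6605, 0.1487, 0.0222]
orientation: [0.0, 0.712, 0.702, 0.0]
wrist_force: [-0.1, 0.0, 1.0]
finger_gap: 0.0541
```

```bash
python3 -m crank '{"travel":[[0,0,0.02],[0,0,0.03],[0,0,0.03],[0,0,0.03]],"turn":[0,0,0,0]}'
```

```text
clock: 9.82
tcp_pos: [0.6605, 0.1486, 0.0221]
orientation: [0.0, 0.712, 0.702, 0.0]
wrist_force: [-2.0, -0.9, 6.8]
finger_gap: 0.0541
```

```bash
python3 -m crank '{"travel":[[-0.1,0,-0.01],[-0.3,0,-0.01],[-0.5,0,-0.01],[-0.7,0,-0.01],[-0.9,0,-0.01]],"turn":[0,0,0,0,0]}'
python3 -m crank '{"travel":[[-0.2,0,0],[-0.4,0,0],[-0.6,0,0],[-0.7,0,0],[-0.7,0,0]],"turn":[0,0,0,0,0]}'
```

```text
clock: 10.23
tcp_pos: [0.6607, 0.1123, 0.0221]
orientation: [0.0, 0.712, 0.702, 0.001]
wrist_force: [-0.1, 2.9, 4.8]
finger_gap: 0.0542
clock: 10.65
tcp_pos: [0.6594, 0.0827, 0.0213]
orientation: [0.0, 0.713, 0.701, -0.001]
wrist_force: [-0.9, -1.6, 3.7]
finger_gap: 0.0542
```

```bash
python3 -m crank '{"travel":[[-0.1,0,0],[-0.2,0,0],[-0.3,0,0],[-0.38,0,0],[-0.38,0,0]],"turn":[0,0,0,0,0]}'
python3 - <<'E'
from h import *
W=read_camera("wrist");S=read_camera("side")
print(plane(W,276,277,.025+.015))
cv2.imwrite("pics/w6.png",np.hstack([W["image"][100:400,100:460],cv2.resize(S["image"][120:240,210:354],(360,300),interpolation=2)])[:,:,::-1])
E
```

```text
clock: 11.07
tcp_pos: [0.6591, 0.0686, 0.0209]
orientation: [0.0, 0.713, 0.702, -0.0]
wrist_force: [0.8, -0.4, 0.6]
finger_gap: 0.0546
[0.65974463 0.07323136 0.04      ]
```

View pics/w6.png

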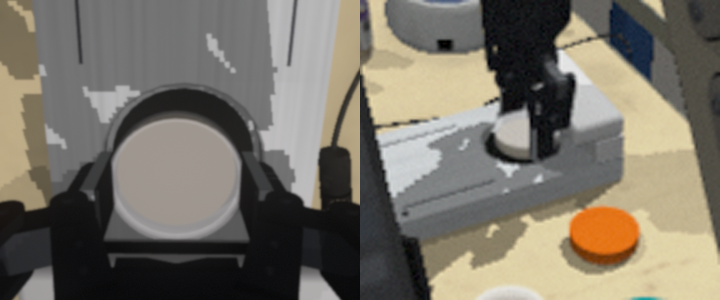

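The dish is over the seat, with a dark gap behind its rear edge and side clearance all round. Release it now.

```bash
python3 -m crank '{"travel":[[0,0,0],[0,0,0],[0,0,0],[0,0,0],[0,0,0]],"turn":[0,0,0,0,0]}' 70
python3 -m crank '{"travel":[[0,0,-0.2],[0,0,-0.6],[0,0,-1.2],[0,0,-2],[0,0,-2.8]],"turn":[0,0,0,0,0]}'
python3 -m crank '{"travel":[[0.6,0,0],[1.4,0,0],[2.2,0,0],[3,0,0],[3,0,0]],"turn":[0,0,0,0,0]}'
python3 - <<'E'
from h import *
np.set_printoptions(precision=4,suppress=True)
W=read_camera("wrist");S=read_camera("side");T=read_camera("top")
for n,p in(("pred seat z25",[.66,.069,.025]),("pred lid top if home z33",[.66,.069,.033])): print(n,proj(W,p),proj(T,p),proj(S,p))
for n,c in(("W",W),("T",T),("S",S)):
    p=proj(c,[.66,.069,.033]).astype(int)
    print(n,p)
f=lambda c,s:cv2.resize(c["image"][max(0,int(proj(c,[.66,.069,.03])[1])-s):,max(0,int(proj(c,[.66,.069,.03])[0])-s):][:2*s,:2*s],(380,380),interpolation=2)
for n,c,s in(("W",W,95),("S",S,40)): u=proj(c,[.66,.069,.03]).astype(int);print(n,"crop origin",u-s,380/(2*s))
cv2.imwrite("pics/w7.png",np.hstack([f(W,95),f(S,40)])[:,:,::-1])
E
```

```text
clock: 11.58
tcp_pos: [0.6591, 0.0695, 0.0212]
orientation: [-0.0, 0.712, 0.702, -0.0]
wrist_force: [-1.0, -0.2, 0.4]
finger_gap: 0.0699
clock: 12.0
tcp_pos: [0.6584, 0.0695, 0.1343]
orientation: [-0.001, 0.712, 0.702, -0.001]
wrist_force: [0.6, -0.6, 0.6]
finger_gap: 0.0701
clock: 12.42
tcp_pos: [0.6605, 0.1952, 0.1342]
orientation: [-0.001, 0.71, 0.704, 0.001]
wrist_force: [0.0, -0.4, -0.1]
finger_gap: 0.0698
pred seat z25 [276.1741 340.4204] [322.4547 169.3222] [275.8932 175.2654]
pred lid top if home z33 [276.1835 346.4689] [322.7724 168.0782] [275.8696 172.3771]
W [276 346]
T [322 168]
S [275 172]
W crop origin [181 249] 2.0
S crop origin [235 133] 4.75
```

View pics/w7.png

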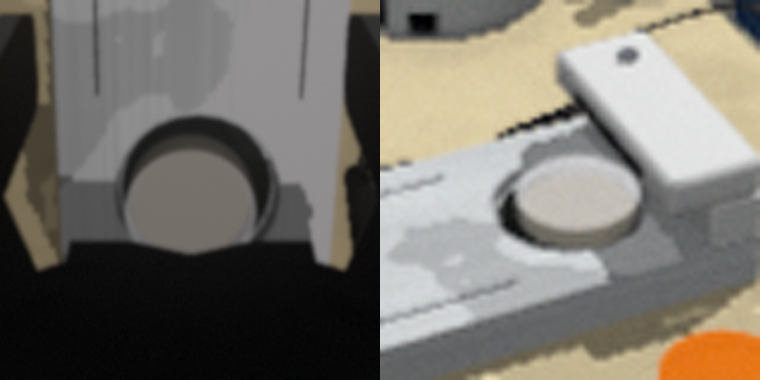

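The side crop shows the lid low in the seat, with a dark crescent on the deck side. I'll triangulate the lid's centre and fit its outline to check height and tilt.

Run:
```python
from h import *
np.set_printoptions(precision=4,suppress=True)
S=read_camera("side");T=read_camera("top")
cen={}
for n,c,s in(("T",T,28),("S",S,28)):
    u=proj(c,[.66,.069,.033]).astype(int);I=c["image"];hsv=cv2.cvtColor(I,cv2.COLOR_RGB2HSV)
    print(n,"lid/deck hsv",hsv[u[1],u[0]],hsv[u[1],u[0]-30])
    lab=cv2.cvtColor(I,cv2.COLOR_RGB2LAB).astype(int);r=np.median(lab[u[1]-3:u[1]+4,u[0]-3:u[0]+4].reshape(-1,3),0)
    m=((abs(lab-r)<[22,6,6]).all(2)*255).astype(np.uint8);k=np.zeros_like(m);k[u[1]-s:u[1]+s,u[0]-s:u[0]+s]=m[u[1]-s:u[1]+s,u[0]-s:u[0]+s]
    k=cv2.morphologyEx(k,cv2.MORPH_OPEN,np.ones((3,3)))
    q=max(cv2.findContours(k,0,1)[0],key=cv2.contourArea);e=cv2.fitEllipse(q);cen[n]=e[0];print(n,e,cv2.contourArea(q),[plane(c,*e[0],z) for z in(.033,.040)])
print("lid centre tri",tri(T,cen["T"],S,cen["S"]))
a=lambda c:cv2.resize(c["image"][int(proj(c,[.66,.069,.03])[1])-38:,int(proj(c,[.66,.069,.03])[0])-38:][:76,:76],(390,390),interpolation=2)
cv2.imwrite("pics/f.png",np.hstack([a(T),a(S)])[:,:,::-1])
```

```text
T lid/deck hsv [ 24  38 141] [ 27  35 159]
T ((311.1989440917969, 170.03094482421875), (39.670658111572266, 67.1312026977539), 171.63441467285156) 1869.5 [array([0.6548, 0.0906, 0.033 ]), array([0.6527, 0.0908, 0.04  ])]
S lid/deck hsv [ 19  14 196] [105   7 217]
S ((276.0058288574219, 172.99642944335938), (14.392229080200195, 24.374279022216797), 89.62881469726562) 273.5 [array([0.6578, 0.0698, 0.033 ]), array([0.6492, 0.074 , 0.04  ])]
lid centre tri (array([0.646 , 0.0844, 0.0471]), np.float64(0.01596405106746987))
```

View pics/f.png

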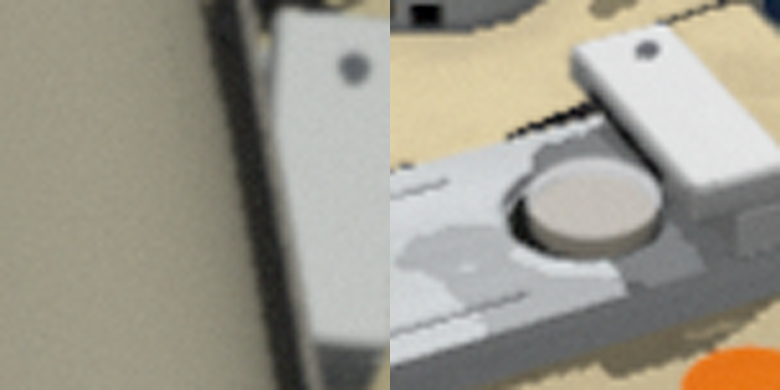

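```bash
python3 -m crank '{"travel":[[0,-1,-0.5],[0,-2,-1],[0,-3,-1],[0,-4,-1],[0,-5,-1]],"turn":[0,0,0,0,0]}'
python3 -m crank '{"travel":[[0,-0.5,0],[0,-1,0],[0,-1,0]],"turn":[0,0,0]}'
python3 - <<'E'
from h import *
np.set_printoptions(precision=4,suppress=True)
S=read_camera("side");T=read_camera("top");cen={}
for n,c in(("T",T),("S",S)):
    u=proj(c,[.66,.069,.033]).astype(int);lab=cv2.cvtColor(c["image"],cv2.COLOR_RGB2LAB).astype(int)
    print(n,u,"row L",lab[u[1],u[0]-26:u[0]+26:2,0].tolist(),"b",lab[u[1],u[0]-26:u[0]+26:2,2].tolist(),"col L",lab[u[1]-24:u[1]+26:2,u[0],0].tolist())
    for h in(12,18,25):
        m=((abs(lab-lab[u[1],u[0]])<[h,6,5]).all(2)*255).astype(np.uint8);k=np.zeros_like(m);w=slice(u[1]-24,u[1]+24),slice(u[0]-24,u[0]+24);k[w]=m[w]
        k=cv2.morphologyEx(k,cv2.MORPH_OPEN,np.ones((3,3)));q=max(cv2.findContours(k,0,1)[0],key=cv2.contourArea);e=cv2.fitEllipse(q)
        print(n,h,np.round(e[0],1),np.round(e[1],1),cv2.contourArea(q),plane(c,*e[0],.033),cv2.boundingRect(q));
        if h==18:cen[n]=e[0]
print("tri",tri(T,cen["T"],S,cen["S"]))
E
```

```text
clock: 13.08
tcp_pos: [0.4603, 0.1911, 0.1737]
orientation: [0.0, 0.713, 0.701, 0.001]
wrist_force: [-0.6, 1.0, 1.3]
finger_gap: 0.0701
clock: 13.33
tcp_pos: [0.4176, 0.1918, 0.1736]
orientation: [-0.001, 0.713, 0.702, -0.001]
wrist_force: [-1.7, -0.2, 0.0]
finger_gap: 0.0697
T [322 168] row L [177, 178, 177, 166, 111, 15, 85, 146, 148, 147, 149, 145, 149, 147, 149, 149, 147, 147, 143, 99, 154, 180, 183, 183, 184, 181] b [128, 128, 128, 128, 128, 131, 130, 132, 133, 133, 132, 133, 133, 133, 133, 133, 133, 133, 133, 130, 129, 130, 129, 129, 129, 129] col L [158, 122, 115, 91, 73, 78, 136, 144, 147, 151, 147, 147, 147, 147, 146, 148, 147, 148, 147, 147, 104, 45, 109, 119, 119]
T 12 [321.8 169.4] [23.4 27.1] 481.5 [0.6574 0.0708 0.033 ] (310, 157, 23, 26)
T 18 [321.7 169.3] [23.5 28.3] 509.5 [0.6574 0.0708 0.033 ] (310, 156, 23, 28)
T 25 [321.9 169.3] [24.7 28.4] 537.5 [0.6574 0.0705 0.033 ] (309, 156, 25, 28)
S [275 172] row L [205, 204, 204, 206, 153, 8, 15, 7, 14, 9, 5, 14, 17, 19, 131, 174, 184, 154, 30, 16, 15, 16, 16, 42, 33, 39] b [127, 127, 126, 127, 126, 129, 127, 126, 127, 126, 126, 129, 129, 125, 131, 131, 132, 132, 128, 128, 126, 130, 125, 128, 129, 128] col L [10, 7, 9, 17, 8, 12, 14, 15, 20, 9, 23, 21, 19, 16, 15, 17, 15, 59, 105, 179, 201, 204, 204, 167, 107]
S 12 [291.9 185.1] [10.5 17.4] 100.5 [0.6031 0.059  0.033 ] (286, 178, 13, 18)
S 18 [270.8 160. ] [31.4 35.8] 487.0 [0.7085 0.0579 0.033 ] (251, 148, 42, 33)
S 25 [270.9 160.1] [32.  35.8] 538.0 [0.7079 0.0579 0.033 ] (251, 148, 42, 33)
tri (array([0.6477, 0.0793, 0.0762]), np.float64(0.013905485583979811))
```

Run:
```python
from h import *
print(get_state()["qvel"].round(3) if hasattr(get_state()["qvel"],"round") else get_state()["qvel"]); print(hand_in())
```

```text
[-0.003  0.032  0.038 -0.011  0.001 -0.002]
the job is handed in; nothing more can be done
None
```

The single dish is in the reader's seat and released, and I handed the job in at about 13.4 s. My last checks agree that it dropped home, but `hand_in()` gave no verdict.

**What I did:** I gripped the lone white dish across its body and carried it around the seat, not over it. I laid it on the open deck about 80 mm before the seat, where the force reading rose to about 7 N on contact. I then slid it in along the deck still gripped, opened the jaws over the seat, and backed the arm away. I never moved near the stacked pair's or the label roll's height, but I took no final measurement of either.

**Last checks:**
- **Position:** with the lid top at the height expected for a seated dish (33 mm), the top view puts it at (0.657, 0.071) m and the side view at (0.658, 0.070) m. The seat is at about (0.660, 0.069) m, so the dish is about 3 mm off centre.
- **Dropped home:** if I assume the dish is still up on the deck, the two views disagree by roughly 5 mm, which points to it being seated. The side picture also shows it low in the seat and looking level.

**Checks that failed:**
- **Lid centre from two views:** both automatic attempts gave nonsense. The arm hid the dish from the top camera the first time and from the side camera the second. The position above therefore combines two separate pictures.
- **Top-view fit:** the hood hides part of the lid there, so that position could be off by 2–4 mm along the deck.

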